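# Release the checked stud and hold it up in the tongs

## Task

The stud in the checking fixture must not be touched by the gripper: turn the fixture's locking knob clockwise until it clicks over and its keeper has swung fully clear, then take the tongs from their holder, close them on the stud's head and lift the stud out. Finish while still holding the tongs with the stud in them, still, with the whole stud at least 10 cm above the bench; leave the other things on the bench where they are.

Things in the scene. Friction and masses are not known exactly. Their poses are not given: they have to be found in the camera images.
- fixture: fixed steel checking plate, 80 (x) by 150 (y) by 20 mm high, on the bench, left or right of the middle; origin under its centre. In its own frame the knob's upright axis is at (0, -35 mm) and the stud's socket (10 mm hole, 17 mm deep) at (0, +25 mm); a small sprung strut of the detent lies near (-21, -56 mm), under 36 mm above the bench; the rest of its top is free
- knob (a joint): angle of the fixture's locking knob, rad: 0 = locked, 1.5 = fully released; it turns CLOCKWISE seen from above as the value grows. A sprung detent holds it at both ends: it resists with up to 0.15 N m, less towards 0.75 rad, past which it clicks over and runs on to 1.5 by itself when let go
- knob_grip (a point): where to grip the knob: on its upright axis, 62 mm above the bench. The knob is a black bar 12 mm thick, 40 mm long, 26 mm tall (48 to 74 mm above the bench); locked, its length lies along the fixture's y, its thickness along x. The point turns with it (bar length = point's y). Free beside both flat sides down to 36 mm above the bench
- keeper_end (a point): end of the keeper, a flat steel arm 12 mm wide and 5 mm thick fixed under the knob's bar, 48 to 53 mm above the bench and reaching 68 mm from the knob's axis along knob_grip's +y; this point is 60 mm from the axis. Locked, it lies over the stud; released, it points along the fixture's +x, clear of the stud
- stud: steel stud standing in the fixture's socket: from its origin (the bottom of the shank) up, shank 8 mm across and 15 mm long, flange 22 mm across and 3 mm thick resting on the plate, then a round head 16 mm across from 18 to 38 mm with a chamfered top at 41 mm; origin 5 mm above the bench at the start, z along the stud; about 45 g
- stud_head (a point): middle of the stud's round head, 28 mm above the stud's origin (33 mm above the bench at the start)
- holder: fixed tongs holder: base 70 by 110 by 8 mm, with an open upright pocket (25 by 69 mm outside, 17 by 61 mm inside, rim 48 mm above the bench, floor 8 mm above); origin under its centre, the pocket's long side along its y
- tongs: steel spring tongs, 117 mm tall, about 100 g, standing tips down in the holder's pocket; origin midway between the bottoms of the open tips, z up, y = the line along which the jaws close (along the pocket's long side). On top a dark pivot head, 18 (x) by 24 (y) mm, 107 to 117 mm above the origin. Each jaw is a strip 16 mm wide, with a black grip plate outside and a rubber pad at the tip
- tongs_grip (a point): midway between the jaws' grip plates, 78 mm above the tongs' origin, 39 mm below the top of the head. Plates: 18 mm wide, 61 to 97 mm above the origin; 46 mm across both when open, 38 mm when closed on a 16 mm thing. Springs push each out with about 9 N (open) to 14 N (closed): squeezed by 2 to 4 mm the tongs carry securely, still open; use 40 N or more to hold an item
- tongs_tip (a point): midway between the two tip pads, 8 mm above the tongs' origin; it stays put when the jaws close. The pads are 16 mm wide and 16 mm tall, from the bottom up; 44 mm clear between them when open, parallel when closed on a 16 mm thing; closing lowers them by 1 mm
- jaw_left (a joint): closing angle of a jaw, rad: 0 = open, 0.13 = closed on a 16 mm thing, 0.19 = shut; both jaws move alike
- hex_bolt: bystander: hexagon bolt standing on its head (24 mm across flats), 40 mm tall, between fixture and holder; origin under its centre
- nut: bystander: round steel nut lying flat, 26 mm across, 12 mm thick; origin under its centre
- ring_gauge: bystander: dark ring lying flat, 48 mm across, 14 mm thick; origin under its centre
- spare_stud: bystander: a spare stud standing on its flange in the open, threaded end up, 38 mm tall; origin under its centre; not the one to take
- screwdriver: bystander: screwdriver lying to the right, its length roughly along x; origin at its underside
- oil_bottle: bystander: white bottle, 52 mm across, 130 mm tall, to the left; origin under its centre
- parts_cup: bystander: empty steel cup, 70 mm across, 60 mm tall, to the right; origin under its centre
Not all that is in view belongs to the job. What is shaped like the fixture but red is not meant. There is more than one size of the tongs; the one meant has the size given above.

How it is judged:
By the outcome, as a careful person would: the job done as asked, in the order asked, and still so for the second after the job is handed in, while the arm keeps its last pose, push and grip.
It also fails if it takes over 58 s, if anything falls off the work surface, if the arm or the gripper's body presses on something with over 40 N, if the wrist force passes 120 N, or if a joint passes its speed limit or range.

## Robot

A 7-joint arm with a two-finger parallel gripper is mounted at the origin on the work surface. World frame = base frame: x ahead of the robot, y to its left, z up, the work surface at z = 0. Lengths are in m, angles in rad, forces in N, time in s.
With the tool pointing down it reaches from about 0.4 to 0.75 m from the base axis. Payload 19.5 kg.
Tool frame: the origin (TCP) lies at the very end of the fingers, on their centre line; the grasp point (between the pads) lies 19 mm behind it; z points along the fingers, y is the line along which they close (so a half turn about z gives the same grasp; the last joint's range is limited). The gripper opens to 85 mm and grips with 20 to 120 N. Pads are 22 mm wide; open, the fingers measure 114 mm over their backs; the gripper's body (76 mm by 85 mm) begins 54 mm behind the grasp point. The pads swing forward as they close: fully open they stand 13 mm farther back than shut.
Start: joints at [1.175, 0.707, -0.028, 1.485, 0.022, 0.951, -0.075], TCP at [0.199, -0.539, 0.231] pointing down, gripper open.
Joint ranges: [-2.71, 2.71], [-0.32, 2.16], [-1.57, 1.52], [0, 2.45], [-1.46, 4.6], [0, 2.02], [-2.83, 2.83]. Speed limits (rad/s): [1.89, 1.89, 2.57, 2.57, 3.01, 3.01, 3.01].

## Interface

Orientations are given as a unit quaternion [w, x, y, z].
In Python, from bench import env, vision gives the robot as it stands. The module is installed in compiled form; this text tells all that it offers.
- The arm moves only by the tool play_rows, never from a script. Its argument "increments" is a list of rows, each an object of numbers: "fingers": the opening, from 0 (shut) to 1 (fully open); "tx", "ty", "tz": the shift along the tool's x, y, z in m; "ax", "ay", "az": the turn, a rotation vector about the tool's x, y, z in degrees. A call has 1 to 10 rows; each row is the pose to reach, as a shift and turn from the pose commanded when the call began, along the tool's axes at that moment; what a row does not reach only later rows make up. A row lasts 1/8 s, in which the tool goes at most 62.5 mm and 10.7 degrees, less where a joint would pass 70% of its speed; a pose out of reach is approached as far as the arm can. A call with a gripper value outside its range is refused whole. The fingers move at their own pace and stop on an object; "force" is the grip in N (left out, the last holds). Time passes only in rows, so rows that repeat a pose let the fingers close. It gives the time, the measured TCP pose, the force, the opening and the grip force at its end, in the units of the state.
- env.read_state(): the state, without advancing time (a new reading comes with each control period).
- vision.capture(name): name is "scene" or "top"; returns a dict with "pixels" (480x640x3 uint8, blue, green, red), "depth" (480x640 float32, m along the optical axis (not along the pixel's ray), 0 where there is no reading), "K" (3x3 intrinsics, pixels), "cam_to_world" (4x4, takes a point from camera to world coordinates). Camera axes: x right, y down, z forward; pixel columns grow to the right and rows downward; lengths in m; the calibration is good to about 2 mm. A picture is of the moment at which its call begins.
- env.job_done(): hands the job in; it is judged then, once.
Trained networks look in a picture, given as the dict that the camera call returned (one of the last four; its "shot" number tells which), for a name from the list of things; names that differ only in an ending like _2 or _b are one class to them, and where a whole thing is asked for, a point or a joint stands for the part that bears it (a point fixed in the world has none). Each returns a list of dicts, best first, with "conf" (0 to 1); they miss things now and then, are a little off and sometimes report something else, mostly with a low value. They report only what shows in the picture. A call takes as long as a camera call. They do not tell look-alikes from the thing itself.
- vision.search_frame(query, picture): "centre" ([x, y, z] in m, in the coordinates of the camera as it stood for that picture, good to about 4 mm: the middle of the surface that is visible of it).
- vision.outline_of(query, picture): "mask" (480x640 bool, what is visible of it).
The state is a dict: "time": time; "qpos": joint angles; "joint_vel": joint speeds; "joint_torque": joint torques, N m; "tool_pos": TCP position; "orientation": TCP orientation; "wrist_force": force on the tool from outside, world axes, zero at the start; "torque": the same for the moment, N m; "finger_gap": opening from 0.0 (shut) to 1.0 (fully open); "grip_force": force on a finger pad.
Only numpy, scipy, OpenCV 4.12 (cv2) and the standard library are available. Lean on these libraries where they do the work, as an engineer would, in place of code of your own. Each camera call takes 0.05 s, during which the arm holds its last target. There are 200 camera calls.

## Working session

There is one attempt and no reset: what is moved stays moved. The work goes in short steps, Python scripts to look and compute and a tool call to move; the robot and the scene stay as the last step left them, time stands still between calls to the robot, and variables do not carry over. Pictures are saved under pics/ and viewed, at most 10 in all, crops included, and the job is handed in when it is done.

Besides the shell and the picture viewer there is one more tool, called after ">>>" as name(argument=value, ...) on one line, values as JSON. play_rows: Moves the arm, as the interface text tells. Its arguments: {"type":"object","properties":{"increments":{"type":"array"},"force":{"type":"number"}},"required":["increments"]}

```bash
mkdir -p pics && cat > h.py <<'E'
import numpy as np, cv2
from bench import env, vision
def w(p,xyz): return (p["cam_to_world"]@np.r_[xyz,1])[:3]
def cloud(p):
    K=p["K"];d=p["depth"];v,u=np.mgrid[:480,:640]
    P=np.stack([(u-K[0,2])*d/K[0,0],(v-K[1,2])*d/K[1,1],d],-1)
    W=P@p["cam_to_world"][:3,:3].T+p["cam_to_world"][:3,3]
    W[d==0]=np.nan
    return W
def pix(p,X):
    c=np.linalg.inv(p["cam_to_world"])@np.r_[X,1]; q=p["K"]@c[:3]; return q[:2]/q[2]
E
python3 - <<'E'
from h import *
s=env.read_state();print({k:np.round(v,3) for k,v in s.items()})
for c in("top","scene"):
    p=vision.capture(c);cv2.imwrite(f"pics/{c}0.png",p["pixels"])
    print(c,np.round(p["cam_to_world"],3).tolist(),p["K"][0])
    for q in["fixture","knob_grip","keeper_end","stud_head","holder","tongs","hex_bolt","spare_stud"]:
        print(q,[(round(r["conf"],2),np.round(w(p,r["centre"]),3).tolist(),pix(p,w(p,r["centre"])).astype(int).tolist()) for r in vision.search_frame(q,p)])
E
```

```text
{'time': np.float64(0.0), 'qpos': array([ 1.175,  0.707, -0.028,  1.485,  0.022,  0.951, -0.075]), 'joint_vel': array([-0.   , -0.001,  0.   , -0.003,  0.   , -0.001, -0.001]), 'joint_torque': array([ 2.0000e-03, -8.8323e+01,  1.2350e+00, -2.3618e+01,  1.7000e-02,
        6.0000e-03,  0.0000e+00]), 'tool_pos': array([ 0.199, -0.539,  0.231]), 'orientation': array([-0.001,  0.984,  0.176, -0.   ]), 'wrist_force': array([-0.245, -1.115,  0.36 ]), 'torque': array([-0.005, -0.028,  0.023]), 'grip_force': np.float64(0.0), 'finger_gap': np.float64(1.002)}
top [[-0.013, -0.981, 0.193, 0.272], [-1.0, 0.014, 0.005, -0.005], [-0.007, -0.193, -0.981, 1.43], [0.0, 0.0, 0.0, 1.0]] [485.99965109   0.         322.17590334]
fixture [(0.85, [0.53, 0.178, 0.021], [262, 248]), (0.73, [0.66, -0.188, 0.023], [385, 203]), (0.64, [0.643, 0.369, 0.023], [198, 211]), (0.24, [0.502, -0.458, 0.03], [480, 254])]
knob_grip [(0.7, [0.54, 0.167, 0.054], [264, 242]), (0.68, [0.665, -0.202, 0.053], [391, 199]), (0.59, [0.652, 0.351, 0.061], [202, 205])]
keeper_end [(0.59, [0.671, -0.203, 0.055], [391, 197]), (0.53, 
[... 712 characters left out ...]
0.539, 0.164, 0.058], [349, 311]), (0.68, [0.673, -0.214, 0.051], [202, 219]), (0.48, [0.461, -0.345, 0.018], [259, 164]), (0.16, [0.43, 0.014, 0.014], [349, 251])]
keeper_end [(0.93, [0.545, 0.16, 0.059], [345, 311]), (0.75, [0.672, -0.208, 0.057], [203, 219]), (0.65, [0.656, 0.357, 0.056], [357, 429]), (0.57, [0.499, 0.464, 0.08], [478, 427])]
stud_head [(0.41, [0.532, 0.206, 0.029], [363, 333])]
holder [(0.73, [0.499, -0.118, 0.006], [292, 229])]
tongs [(0.7, [0.495, -0.118, 0.097], [292, 200]), (0.57, [0.363, -0.143, 0.097], [336, 172])]
hex_bolt [(0.48, [0.501, -0.011, 0.017], [316, 257])]
spare_stud [(0.72, [0.498, -0.116, 0.008], [293, 229]), (0.62, [0.689, 0.005, 0.018], [243, 299])]
```

View pics/top0.png

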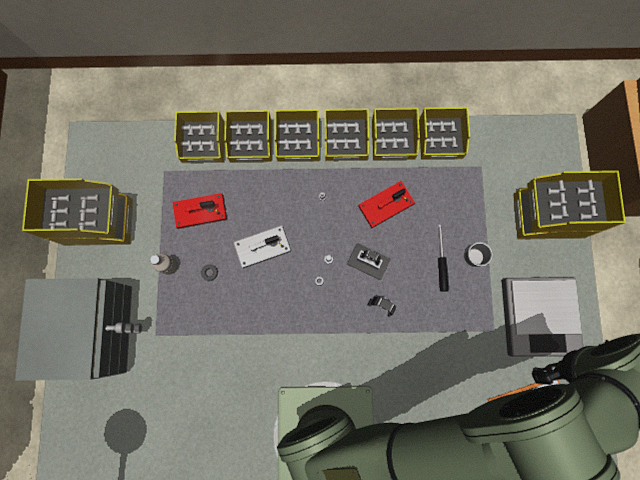

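View pics/scene0.png

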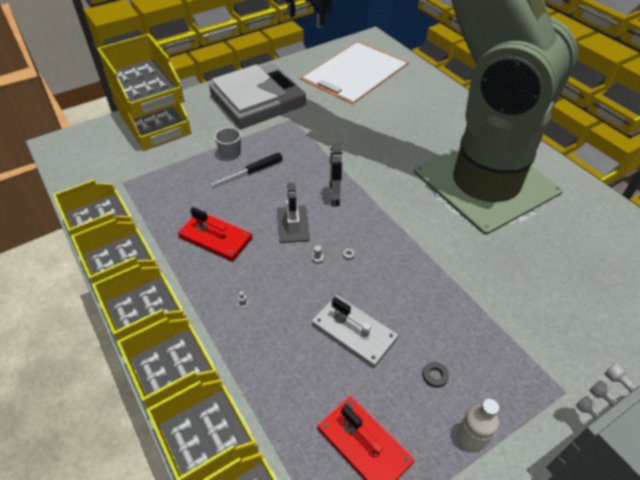

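The top view shows these look-alikes. For the fixture there is a grey plate (262,248) and two red ones at (198,211) and (385,203). For the tongs there is one set in the holder (372,254) and a free-standing one (383,303). For the stud there is the one in the grey plate and a spare (322,196). I choose the grey plate, the tongs in the holder and the stud in the plate, and will check them in a close crop while measuring.

```bash
python3 - <<'E'
from h import *
crops=[]
for c in("top","scene"):
    p=vision.capture(c);W=cloud(p);np.savez(f"{c}0.npz",W=W,img=p["pixels"])
    for nm,ctr,hw in(("fix",(0.535,0.178,0.03),34 if c=="top" else 50),("hold",(0.495,-0.125,0.06),34 if c=="top" else 50)):
        u,v=pix(p,ctr).astype(int)
        crops.append(cv2.resize(p["pixels"][v-hw:v+hw,u-hw:u+hw],(400,300) if 0 else (300,300),interpolation=cv2.INTER_CUBIC))
    hsv=cv2.cvtColor(p["pixels"],cv2.COLOR_BGR2HSV)
    near=lambda x,y,r:np.hypot(W[...,0]-x,W[...,1]-y)<r
    f=near(.535,.18,.11)&(W[...,2]>.012)&(W[...,2]<.027)
    r=cv2.minAreaRect(W[f][:,:2].astype(np.float32)*1000);print(c,"plate",f.sum(),np.round(r[0],1),np.round(r[1],1),round(r[2],1),"z",np.median(W[f][:,2]))
    d=near(.535,.18,.11)&(W[...,2]>.055)&(W[...,2]<.09)
    r=cv2.minAreaRect(W[d][:,:2].astype(np.float32)*1000);print("knob",d.sum(),np.round(r[0],1),np.round(r[1],1),round(r[2],1),"ztop",np.percentile(W[d][:,2],[50,95]),W[d].mean(0).round(4))
    for nm,x,y in(("hold",.49,-.125),("free",.36,-.15)):
        t=near(x,y,.06)&(W[...,2]>.05)
        print(nm,"zmax",np.percentile(W[t][:,2],[50,90,97,99.5]).round(4))
        z=np.percentile(W[t][:,2],97)
        k=t&(W[...,2]>z-.008)
        r=cv2.minAreaRect(W[k][:,:2].astype(np.float32)*1000);print("  head",k.sum(),np.round(r[0],1),np.round(r[1],1),round(r[2],1))
    b=near(.495,-.125,.08)&(W[...,2]>.004)&(W[...,2]<.014)
    r=cv2.minAreaRect(W[b][:,:2].astype(np.float32)*1000);print("base",b.sum(),np.round(r[0],1),np.round(r[1],1),round(r[2],1))
cv2.imwrite("pics/crops.png",np.vstack([np.hstack(crops[:2]),np.hstack(crops[2:])]))
E
```

```text
top plate 1177 [536. 180.] [ 82.2 150.4] 18.9 z 0.02041133140217366
knob 91 [539.4 168.2] [13.4 85.6] 19.0 ztop [0.07214325 0.07829525] [0.5436 0.1543 0.0693]
hold zmax [0.1145 0.126  0.1283 0.1293]
  head 58 [ 489.8 -133.6] [25.4 21.8] 62.5
free zmax [0.1451 0.1529 0.1541 0.1559]
  head 110 [ 353.  -162.7] [32.4 26. ] 55.4
base 766 [ 494.8 -125.9] [156.2 156. ] 55.2
scene plate 2398 [535.8 179.7] [ 83. 152.] 19.0 z 0.019919743584588145
knob 219 [541.2 164.9] [14.3 79.1] 20.0 ztop [0.07142855 0.07539893] [0.5483 0.1503 0.0682]
hold zmax [0.1033 0.1245 0.1264 0.1279]
  head 88 [ 488.7 -133.8] [27.9 20. ] 66.4
free zmax [0.118  0.1514 0.153  0.1546]
  head 124 [ 351.8 -164.1] [35.5 27.1] 56.6
base 837 [ 492.  -121.5] [144.1 149.8] 66.1
```

View pics/crops.png

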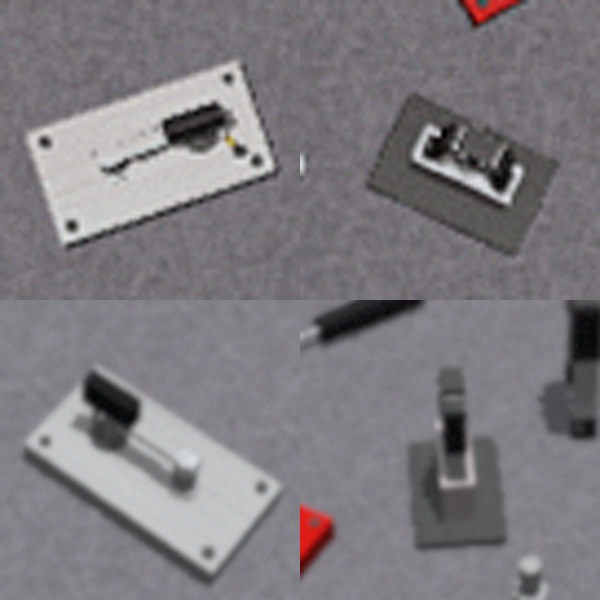

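Crop check: the grey plate has its knob at the low-y end and the keeper over the stud. The holder tongs' top is at about 125 mm, which matches 8+117. The free-standing tongs top out at about 153 mm, so they are the wrong size. Next I refine the holder pose and work out the first move.

```bash
cat >> h.py <<'E'
from scipy.spatial.transform import Rotation as R
def rot(q): return R.from_quat(np.r_[q[1:],q[0]])
def go(pos,yawy,s=None):
    "increments from present pose to TCP pos, pointing down, tool y at yaw (deg)"
    s=s or env.read_state();r0=rot(s["orientation"])
    y=np.r_[np.cos(np.radians(yawy)),np.sin(np.radians(yawy)),0];z=np.r_[0,0,-1.]
    r1=R.from_matrix(np.c_[np.cross(y,z),y,z])
    return np.round(r0.inv().apply(np.array(pos)-s["tool_pos"])*1000,1),np.round((r0.inv()*r1).as_rotvec(degrees=True),2)
E
python3 - <<'E'
from h import *
for c in("top","scene"):
    D=np.load(f"{c}0.npz");W=D["W"];img=D["img"].astype(int)
    near=np.hypot(W[...,0]-.493,W[...,1]+.125)<.075
    g=img.mean(-1)
    rim=near&(W[...,2]>.040)&(W[...,2]<.054)&(g>130)
    r=cv2.minAreaRect(W[rim][:,:2].astype(np.float32)*1000);print(c,"rim",rim.sum(),r)
    b=near&(W[...,2]>.0055)&(W[...,2]<.011)&(g<85)
    b=cv2.morphologyEx(b.astype(np.uint8),cv2.MORPH_OPEN,np.ones((3,3)))>0
    r=cv2.minAreaRect(W[b][:,:2].astype(np.float32)*1000);print("base",b.sum(),r)
    t=near&(W[...,2]>.121);P=W[t][:,:2];print("head mean",t.sum(),P.mean(0),W[t][:,2].mean())
    t=near&(W[...,2]>.07)&(W[...,2]<.115);r=cv2.minAreaRect(W[t][:,:2].astype(np.float32)*1000);print("grips",t.sum(),r)
    f=np.hypot(W[...,0]-.547,W[...,1]-.147)<.03
    f&=(W[...,2]>.070)&(W[...,2]<.08)&(g<90)
    r=cv2.minAreaRect(W[f][:,:2].astype(np.float32)*1000);print("bar",f.sum(),r)
print(go([.547,.147,.2],19))
E
```

```text
top rim 56 ((488.9210205078125, -133.98377990722656), (68.29082489013672, 24.61997413635254), 63.52085494995117)
base 0 ((0.0, 0.0), (0.0, 0.0), 0.0)
head mean 55 [ 0.48825932 -0.134635  ] 0.12491665407899055
grips 60 ((489.0814208984375, -135.14480590820312), (48.93440628051758, 19.331083297729492), 62.238853454589844)
bar 52 ((547.2495727539062, 145.97726440429688), (13.239418983459473, 38.47209930419922), 17.991985321044922)
scene rim 54 ((487.9122009277344, -135.01370239257812), (71.0585708618164, 24.124679565429688), 64.26526641845703)
base 56 ((505.52911376953125, -147.28164672851562), (35.436424255371094, 11.804688453674316), 59.78768539428711)
head mean 77 [ 0.48913373 -0.13357666] 0.12437273552863606
grips 152 ((489.5312194824219, -132.90728759765625), (47.77250671386719, 17.858177185058594), 63.9669189453125)
bar 101 ((547.919677734375, 147.888916015625), (10.908544540405273, 38.26685333251953), 18.522859573364258)
(array([ 564. , -523.4,   31.3]), array([-1.000e-02, -0.000e+00, -8.873e+01]))
```

>>> play_rows(increments=[{"tx": 0.564, "ty": -0.523, "tz": 0.03, "az": -88.7, "fingers": 0.6}, {"tx": 0.564, "ty": -0.523, "tz": 0.03, "az": -88.7, "fingers": 0.6}, {"tx": 0.564, "ty": -0.523, "tz": 0.03, "az": -88.7, "fingers": 0.6}, {"tx": 0.564, "ty": -0.523, "tz": 0.03, "az": -88.7, "fingers": 0.6}, {"tx": 0.564, "ty": -0.523, "tz": 0.03, "az": -88.7, "fingers": 0.6}, {"tx": 0.564, "ty": -0.523, "tz": 0.03, "az": -88.7, "fingers": 0.6}, {"tx": 0.564, "ty": -0.523, "tz": 0.03, "az": -88.7, "fingers": 0.6}, {"tx": 0.564, "ty": -0.523, "tz": 0.03, "az": -88.7, "fingers": 0.6}, {"tx": 0.564, "ty": -0.523, "tz": 0.03, "az": -88.7, "fingers": 0.6}, {"tx": 0.564, "ty": -0.523, "tz": 0.03, "az": -88.7, "fingers": 0.6}], force=25)

```text
schema error: expected keys fingers, tx, ty, tz, ax, ay, az
```

```bash
python3 - <<'E'
from h import *
s=env.read_state();print(s["time"],s["qpos"].round(2),s["tool_pos"])
print(go([.5475,.147,.2],18.8))
E
```

```text
1.0 [ 1.18  0.71 -0.03  1.48  0.02  0.95 -0.08] [ 0.19920196 -0.53937006  0.23127059]
(array([ 564.5, -523.2,   31.3]), array([-1.000e-02, -0.000e+00, -8.853e+01]))
```

All seven keys are needed.

>>> play_rows(increments=[{"tx": 0.564, "ty": -0.523, "tz": 0.03, "ax": 0, "ay": 0, "az": -88.5, "fingers": 0.6}, {"tx": 0.564, "ty": -0.523, "tz": 0.03, "ax": 0, "ay": 0, "az": -88.5, "fingers": 0.6}, {"tx": 0.564, "ty": -0.523, "tz": 0.03, "ax": 0, "ay": 0, "az": -88.5, "fingers": 0.6}, {"tx": 0.564, "ty": -0.523, "tz": 0.03, "ax": 0, "ay": 0, "az": -88.5, "fingers": 0.6}, {"tx": 0.564, "ty": -0.523, "tz": 0.03, "ax": 0, "ay": 0, "az": -88.5, "fingers": 0.6}, {"tx": 0.564, "ty": -0.523, "tz": 0.03, "ax": 0, "ay": 0, "az": -88.5, "fingers": 0.6}, {"tx": 0.564, "ty": -0.523, "tz": 0.03, "ax": 0, "ay": 0, "az": -88.5, "fingers": 0.6}, {"tx": 0.564, "ty": -0.523, "tz": 0.03, "ax": 0, "ay": 0, "az": -88.5, "fingers": 0.6}, {"tx": 0.564, "ty": -0.523, "tz": 0.03, "ax": 0, "ay": 0, "az": -88.5, "fingers": 0.6}, {"tx": 0.564, "ty": -0.523, "tz": 0.03, "ax": 0, "ay": 0, "az": -88.5, "fingers": 0.6}], force=25)

```text
time: 2.25
tool_pos: [0.4824, 0.0195, 0.207]
orientation: [0.0, 0.582, 0.813, 0.0]
wrist_force: [0.4, -1.1, 0.3]
finger_gap: 0.599
grip_force: 0.0
```

```bash
python3 - <<'E'
from h import *
s=env.read_state();print(s["time"],s["qpos"].round(2),s["tool_pos"])
print(go([.5475,.147,.2],18.8))
E
```

```text
2.25 [ 0.11  0.62 -0.37  1.84  0.32  0.74 -0.11] [0.48243521 0.0194611  0.20696874]
(array([ 99.8, 102.7,   7. ]), array([ 0.02,  0.01, -0.01]))
```

>>> play_rows(increments=[{"tx": 0.1, "ty": 0.103, "tz": 0.05, "ax": 0, "ay": 0, "az": 0, "fingers": 0.5}, {"tx": 0.1, "ty": 0.103, "tz": 0.05, "ax": 0, "ay": 0, "az": 0, "fingers": 0.5}, {"tx": 0.1, "ty": 0.103, "tz": 0.05, "ax": 0, "ay": 0, "az": 0, "fingers": 0.5}, {"tx": 0.1, "ty": 0.103, "tz": 0.05, "ax": 0, "ay": 0, "az": 0, "fingers": 0.5}, {"tx": 0.1, "ty": 0.103, "tz": 0.05, "ax": 0, "ay": 0, "az": 0, "fingers": 0.5}])

```text
time: 2.88
tool_pos: [0.5469, 0.1446, 0.1572]
orientation: [0.0, 0.583, 0.813, -0.0]
wrist_force: [-0.2, -0.1, -0.2]
finger_gap: 0.494
grip_force: 0.0
```

```bash
python3 - <<'E'
from h import *
s=env.read_state();print(s["time"],s["qpos"].round(2),s["tool_pos"])
print(go([.5475,.147,.045],18.8))
E
```

```text
2.875 [-0.15  0.8  -0.32  1.61  0.33  0.79 -0.29] [0.54692731 0.14460033 0.15718761]
(array([  2.1,   1.3, 112.2]), array([-0.  ,  0.02, -0.07]))
```

>>> play_rows(increments=[{"tx": 0.002, "ty": 0.001, "tz": 0.05, "ax": 0, "ay": 0, "az": 0, "fingers": 0.5}, {"tx": 0.002, "ty": 0.001, "tz": 0.09, "ax": 0, "ay": 0, "az": 0, "fingers": 0.5}, {"tx": 0.002, "ty": 0.001, "tz": 0.112, "ax": 0, "ay": 0, "az": 0, "fingers": 0.5}, {"tx": 0.002, "ty": 0.001, "tz": 0.112, "ax": 0, "ay": 0, "az": 0, "fingers": 0.4}, {"tx": 0.002, "ty": 0.001, "tz": 0.112, "ax": 0, "ay": 0, "az": 0, "fingers": 0.25}, {"tx": 0.002, "ty": 0.001, "tz": 0.112, "ax": 0, "ay": 0, "az": 0, "fingers": 0.22}, {"tx": 0.002, "ty": 0.001, "tz": 0.112, "ax": 0, "ay": 0, "az": 0, "fingers": 0.22}], force=25)

```text
time: 3.75
tool_pos: [0.5476, 0.1477, 0.0457]
orientation: [0.0, 0.582, 0.813, 0.0]
wrist_force: [-1.1, 0.3, 0.1]
finger_gap: 0.225
grip_force: 0.0
```

```bash
python3 - <<'E'
from h import *
s=env.read_state();print(s["time"],s["qpos"].round(2),s["tool_pos"],s["wrist_force"],s["torque"])
print(go([.5475,.147,.045],18.8))
E
```

```text
3.75 [-0.19  0.97 -0.25  1.68  0.4   0.54 -0.36] [0.54758884 0.14769131 0.04565943] [-1.09422121  0.26535651  0.05212319] [-0.01479745  0.02084509 -0.03372272]
(array([-0.6, -0.3,  0.7]), array([ 0.05, -0.  , -0.03]))
```

Close gently on the bar and check the side force.

>>> play_rows(increments=[{"tx": 0, "ty": 0, "tz": 0, "ax": 0, "ay": 0, "az": 0, "fingers": 0.1}, {"tx": 0, "ty": 0, "tz": 0, "ax": 0, "ay": 0, "az": 0, "fingers": 0.05}, {"tx": 0, "ty": 0, "tz": 0, "ax": 0, "ay": 0, "az": 0, "fingers": 0.05}], force=25)

```text
time: 4.12
tool_pos: [0.5465, 0.1473, 0.0455]
orientation: [-0.0, 0.582, 0.813, -0.001]
wrist_force: [-9.0, -2.3, 14.2]
finger_gap: 0.137
grip_force: 27.4
```

>>> play_rows(increments=[{"tx": 0, "ty": -0.0015, "tz": -0.001, "ax": 0, "ay": 0, "az": 0, "fingers": 0.05}, {"tx": 0, "ty": -0.0015, "tz": -0.001, "ax": 0, "ay": 0, "az": 7, "fingers": 0.05}, {"tx": 0, "ty": -0.0015, "tz": -0.001, "ax": 0, "ay": 0, "az": 14, "fingers": 0.05}, {"tx": 0, "ty": -0.0015, "tz": -0.001, "ax": 0, "ay": 0, "az": 21, "fingers": 0.05}, {"tx": 0, "ty": -0.0015, "tz": -0.001, "ax": 0, "ay": 0, "az": 28, "fingers": 0.05}], force=35)

```text
time: 4.75
tool_pos: [0.5461, 0.1473, 0.0457]
orientation: [0.0, 0.763, 0.646, 0.0]
wrist_force: [3.4, 1.0, -10.8]
finger_gap: 0.136
grip_force: 36.6
```

```bash
python3 - <<'E'
from h import *
s=env.read_state();print(s["time"],s["qpos"].round(2),s["tool_pos"],s["wrist_force"],s["torque"])
print(go([.5465,.147,.045],18.8))
E
```

```text
4.75 [-0.26  0.96 -0.13  1.68  0.21  0.51 -0.68] [0.54613144 0.14727863 0.0457051 ] [  3.37832476   0.97830713 -10.77728667] [ 0.27582823 -0.67354239  0.11925212]
(array([-0.2,  0.4,  0.7]), array([ 3.000e-02, -2.000e-02, -2.825e+01]))
```

>>> play_rows(increments=[{"tx": 0, "ty": 0, "tz": 0.0005, "ax": 0, "ay": 0, "az": 8, "fingers": 0.05}, {"tx": 0, "ty": 0, "tz": 0.0005, "ax": 0, "ay": 0, "az": 16, "fingers": 0.05}, {"tx": 0, "ty": 0, "tz": 0.0005, "ax": 0, "ay": 0, "az": 24, "fingers": 0.05}, {"tx": 0, "ty": 0, "tz": 0.0005, "ax": 0, "ay": 0, "az": 32, "fingers": 0.05}, {"tx": 0, "ty": 0, "tz": 0.0005, "ax": 0, "ay": 0, "az": 40, "fingers": 0.05}, {"tx": 0, "ty": 0, "tz": 0.0005, "ax": 0, "ay": 0, "az": 48, "fingers": 0.05}, {"tx": 0, "ty": 0, "tz": 0.0005, "ax": 0, "ay": 0, "az": 55, "fingers": 0.05}, {"tx": 0, "ty": 0, "tz": 0.0005, "ax": 0, "ay": 0, "az": 57, "fingers": 0.05}, {"tx": 0, "ty": 0, "tz": 0.0005, "ax": 0, "ay": 0, "az": 57, "fingers": 0.05}])

```text
time: 5.88
tool_pos: [0.5457, 0.1476, 0.0456]
orientation: [-0.0, 0.978, 0.207, -0.0]
wrist_force: [-3.5, 4.3, 5.5]
finger_gap: 0.132
grip_force: 38.9
```

```bash
python3 - <<'E'
from h import *
s=env.read_state();print(s["time"],s["qpos"].round(2),s["tool_pos"],s["wrist_force"],s["torque"])
print(go([.5465,.147,.045],18.8))
E
```

```text
5.875 [-0.37  0.97  0.11  1.69 -0.19  0.49 -1.3 ] [0.54569927 0.14762244 0.04563396] [-3.46596041  4.34783547  5.51752223] [ 0.72787926  0.83920335 -0.15505719]
(array([0.5, 0.9, 0.6]), array([-3.000e-02, -3.000e-02, -8.491e+01]))
```

>>> play_rows(increments=[{"tx": 0, "ty": 0, "tz": 0, "ax": 0, "ay": 0, "az": 0, "fingers": 0.4}, {"tx": 0, "ty": 0, "tz": 0, "ax": 0, "ay": 0, "az": 0, "fingers": 0.4}, {"tx": 0, "ty": 0, "tz": -0.03, "ax": 0, "ay": 0, "az": 0, "fingers": 0.4}, {"tx": 0, "ty": 0, "tz": -0.08, "ax": 0, "ay": 0, "az": 0, "fingers": 0.5}, {"tx": 0, "ty": 0, "tz": -0.14, "ax": 0, "ay": 0, "az": 0, "fingers": 0.8}, {"tx": 0, "ty": 0, "tz": -0.16, "ax": 0, "ay": 0, "az": 0, "fingers": 0.8}])

```text
time: 6.62
tool_pos: [0.5468, 0.1471, 0.2087]
orientation: [-0.0, 0.979, 0.206, 0.002]
wrist_force: [0.4, -0.2, -0.8]
finger_gap: 0.805
grip_force: 0.0
```

```bash
python3 - <<'E'
from h import *
s=env.read_state();print(s["time"],s["qpos"].round(2),s["tool_pos"],s["wrist_force"],s["torque"])
print(go([.4887,-.1343,.2],-116.5))
E
```

```text
6.625 [-0.41  0.73  0.17  1.56 -0.15  0.87 -1.34] [0.54682186 0.14707925 0.20872312] [ 0.39246154 -0.22288221 -0.78148441] [-0.00833144  0.00423055  0.02728269]
(array([-166.7,  234. ,    8.2]), array([-0.07, -0.24, 50.29]))
```

>>> play_rows(increments=[{"tx": -0.167, "ty": 0.234, "tz": 0.008, "ax": 0, "ay": 0, "az": 50.3, "fingers": 0.8}, {"tx": -0.167, "ty": 0.234, "tz": 0.008, "ax": 0, "ay": 0, "az": 50.3, "fingers": 0.8}, {"tx": -0.167, "ty": 0.234, "tz": 0.008, "ax": 0, "ay": 0, "az": 50.3, "fingers": 0.8}, {"tx": -0.167, "ty": 0.234, "tz": 0.008, "ax": 0, "ay": 0, "az": 50.3, "fingers": 0.8}, {"tx": -0.167, "ty": 0.234, "tz": 0.008, "ax": 0, "ay": 0, "az": 50.3, "fingers": 0.8}, {"tx": -0.167, "ty": 0.234, "tz": 0.008, "ax": 0, "ay": 0, "az": 50.3, "fingers": 0.8}, {"tx": -0.167, "ty": 0.234, "tz": 0.008, "ax": 0, "ay": 0, "az": 50.3, "fingers": 0.8}, {"tx": -0.167, "ty": 0.234, "tz": 0.008, "ax": 0, "ay": 0, "az": 50.3, "fingers": 0.8}])

```text
time: 7.62
tool_pos: [0.4877, -0.1333, 0.1974]
orientation: [-0.0, 0.974, -0.228, -0.0]
wrist_force: [0.2, 1.4, 0.6]
finger_gap: 0.796
grip_force: 0.0
```

```bash
python3 - <<'E'
from h import *
s=env.read_state();print(s["time"],s["qpos"].round(2),s["tool_pos"])
print(go([.4887,-.1343,.066],-116.5))
o=[]
for c in("top","scene"):
    p=vision.capture(c);W=cloud(p)
    u,v=pix(p,(.545,.178,.03)).astype(int);h=40 if c=="top" else 55
    o.append(cv2.resize(p["pixels"][v-h:v+h,u-h:u+h],(400,400),interpolation=cv2.INTER_CUBIC))
    g=p["pixels"].mean(-1)
    f=(np.hypot(W[...,0]-.547,W[...,1]-.147)<.03)&(W[...,2]>.070)&(W[...,2]<.08)&(g<90)
    print("bar",cv2.minAreaRect(W[f][:,:2].astype(np.float32)*1000))
    f=(np.hypot(W[...,0]-.528,W[...,1]-.2036)<.018)&(W[...,2]>.040)&(W[...,2]<.05)
    print("head",f.sum(),W[f].mean(0) if f.any() else 0, np.ptp(W[f],0) if f.any() else 0)
cv2.imwrite("pics/rel.png",np.hstack(o))
E
```

```text
7.625 [ 0.01  0.68  0.36  1.79 -0.34  0.73 -1.49] [ 0.48768099 -0.13328884  0.19742772]
(array([  1.4,   0.5, 131.4]), array([-0.02,  0.01,  0.11]))
bar ((546.951171875, 146.1572265625), (39.4379768371582, 11.597906112670898), 23.581968307495117)
head 22 [0.52742613 0.20298495 0.04404808] [0.01241406 0.01239209 0.00788072]
bar ((547.3443603515625, 147.77764892578125), (40.6573600769043, 12.11645221710205), 25.870365142822266)
head 54 [0.52854673 0.20471285 0.04444231] [0.01609177 0.015883   0.00785511]
```

View pics/rel.png

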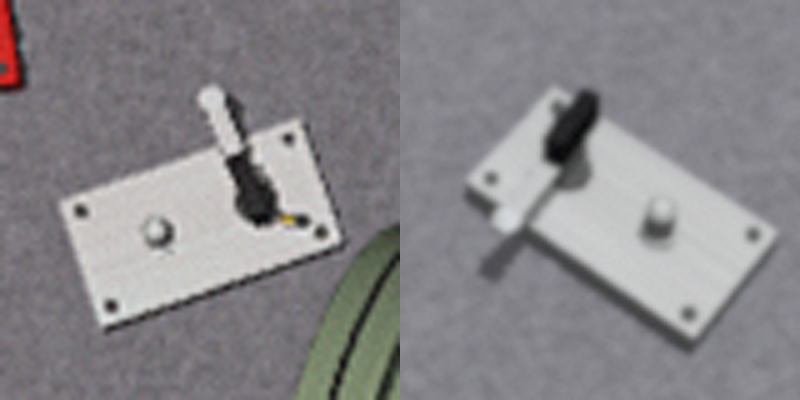

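Released: the keeper points away from the stud at left (210,100), and the stud stands free at left (158,232). Now the tongs.

>>> play_rows(increments=[{"tx": 0.0014, "ty": 0.0005, "tz": 0.05, "ax": 0, "ay": 0, "az": 0, "fingers": 0.8}, {"tx": 0.0014, "ty": 0.0005, "tz": 0.1, "ax": 0, "ay": 0, "az": 0, "fingers": 0.8}, {"tx": 0.0014, "ty": 0.0005, "tz": 0.13, "ax": 0, "ay": 0, "az": 0, "fingers": 0.8}, {"tx": 0.0014, "ty": 0.0005, "tz": 0.13, "ax": 0, "ay": 0, "az": 0, "fingers": 0.7}, {"tx": 0.0014, "ty": 0.0005, "tz": 0.13, "ax": 0, "ay": 0, "az": 0, "fingers": 0.62}, {"tx": 0.0014, "ty": 0.0005, "tz": 0.13, "ax": 0, "ay": 0, "az": 0, "fingers": 0.6}], force=60)

```text
time: 8.48
tool_pos: [0.4891, -0.1353, 0.0687]
orientation: [-0.0, 0.973, -0.229, 0.001]
wrist_force: [0.5, 0.1, 0.5]
finger_gap: 0.601
grip_force: 0.4
```

```bash
python3 - <<'E'
from h import *
s=env.read_state();print(s["time"],s["tool_pos"],s["wrist_force"])
print(go([.4887,-.1343,.067],-116.5))
E
```

```text
8.475 [ 0.48907059 -0.13525071  0.06869374] [0.4899171  0.09122384 0.54341719]
(array([-0.8, -0.7,  1.7]), array([-0.03, -0.1 , -0.  ]))
```

>>> play_rows(increments=[{"tx": -0.0005, "ty": -0.0005, "tz": 0.001, "ax": 0, "ay": 0, "az": 0, "fingers": 0.56}, {"tx": -0.0005, "ty": -0.0005, "tz": 0.001, "ax": 0, "ay": 0, "az": 0, "fingers": 0.53}, {"tx": -0.0005, "ty": -0.0005, "tz": 0.001, "ax": 0, "ay": 0, "az": 0, "fingers": 0.51}, {"tx": -0.0005, "ty": -0.0005, "tz": 0.001, "ax": 0, "ay": 0, "az": 0, "fingers": 0.51}, {"tx": -0.0005, "ty": -0.0005, "tz": 0.001, "ax": 0, "ay": 0, "az": 0, "fingers": 0.51}])

```text
time: 9.1
tool_pos: [0.4892, -0.1349, 0.0679]
orientation: [0.0, 0.973, -0.229, 0.002]
wrist_force: [0.4, 0.2, 15.6]
finger_gap: 0.513
grip_force: 10.3
```

>>> play_rows(increments=[{"tx": 0, "ty": 0, "tz": 0, "ax": 0, "ay": 0, "az": 0, "fingers": 0.502}, {"tx": 0, "ty": 0, "tz": -0.008, "ax": 0, "ay": 0, "az": 0, "fingers": 0.502}, {"tx": 0, "ty": 0, "tz": -0.02, "ax": 0, "ay": 0, "az": 0, "fingers": 0.502}, {"tx": 0, "ty": 0, "tz": -0.035, "ax": 0, "ay": 0, "az": 0, "fingers": 0.502}, {"tx": 0, "ty": 0, "tz": -0.055, "ax": 0, "ay": 0, "az": 0, "fingers": 0.502}, {"tx": 0, "ty": 0, "tz": -0.08, "ax": 0, "ay": 0, "az": 0, "fingers": 0.502}, {"tx": 0, "ty": 0, "tz": -0.105, "ax": 0, "ay": 0, "az": 0, "fingers": 0.502}, {"tx": 0, "ty": 0, "tz": -0.125, "ax": 0, "ay": 0, "az": 0, "fingers": 0.502}, {"tx": 0, "ty": 0, "tz": -0.13, "ax": 0, "ay": 0, "az": 0, "fingers": 0.502}, {"tx": 0, "ty": 0, "tz": -0.13, "ax": 0, "ay": 0, "az": 0, "fingers": 0.502}])

```text
time: 10.35
tool_pos: [0.4881, -0.1346, 0.1965]
orientation: [-0.0, 0.973, -0.229, 0.0]
wrist_force: [0.0, 0.1, -1.1]
finger_gap: 0.502
grip_force: 7.9
```

```bash
python3 - <<'E'
from h import *
s=env.read_state();print(s["time"],s["qpos"].round(2),s["tool_pos"],s["wrist_force"])
o=[]
x,y,_=s["tool_pos"]
for c in("scene","top"):
    p=vision.capture(c);W=cloud(p)
    u,v=pix(p,(x,y,.17)).astype(int);h=55
    o.append(cv2.resize(p["pixels"][v-h:v+h,u-h:u+h],(400,400),interpolation=cv2.INTER_CUBIC))
    n=(np.hypot(W[...,0]-x,W[...,1]-y)<.05)&(W[...,2]>.1)&(W[...,2]<.19)
    print(c,n.sum(),"z min",np.percentile(W[n][:,2],[.5,2,5]) if n.any() else 0)
cv2.imwrite("pics/held.png",np.hstack(o))
for yaw in(-116.5,-71,-90,-60): print(yaw,go([.528,.2038,s["tool_pos"][2]],yaw))
E
```

```text
10.35 [ 0.01  0.69  0.36  1.79 -0.34  0.73 -1.48] [ 0.48811707 -0.13455162  0.1964924 ] [ 0.02471658  0.05061663 -1.08238153]
scene 160 z min [0.13745273 0.13805704 0.14014532]
top 0 z min 0
-116.5 (array([-115.3, -320.6,   -0.5]), array([ 0.01,  0.05, -0.03]))
-71 (array([-115.3, -320.6,   -0.5]), array([-2.000e-02,  5.000e-02, -4.553e+01]))
-90 (array([-115.3, -320.6,   -0.5]), array([-1.000e-02,  5.000e-02, -2.653e+01]))
-60 (array([-115.3, -320.6,   -0.5]), array([-2.000e-02,  5.000e-02, -5.653e+01]))
```

View pics/held.png

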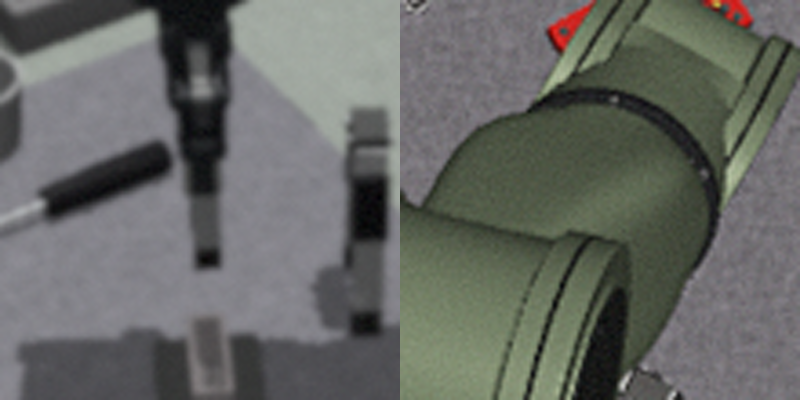

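The tongs hang upright in the gripper with the tips at about z 0.137, left (207,258). Carry them over the stud.

>>> play_rows(increments=[{"tx": -0.007, "ty": -0.02, "tz": 0, "ax": 0, "ay": 0, "az": -3, "fingers": 0.502}, {"tx": -0.02, "ty": -0.056, "tz": 0, "ax": 0, "ay": 0, "az": -8, "fingers": 0.502}, {"tx": -0.034, "ty": -0.094, "tz": 0, "ax": 0, "ay": 0, "az": -14, "fingers": 0.502}, {"tx": -0.048, "ty": -0.133, "tz": 0, "ax": 0, "ay": 0, "az": -20, "fingers": 0.502}, {"tx": -0.062, "ty": -0.172, "tz": 0, "ax": 0, "ay": 0, "az": -26, "fingers": 0.502}, {"tx": -0.076, "ty": -0.211, "tz": 0, "ax": 0, "ay": 0, "az": -32, "fingers": 0.502}, {"tx": -0.09, "ty": -0.25, "tz": 0, "ax": 0, "ay": 0, "az": -38, "fingers": 0.502}, {"tx": -0.103, "ty": -0.287, "tz": 0, "ax": 0, "ay": 0, "az": -43, "fingers": 0.502}, {"tx": -0.112, "ty": -0.312, "tz": 0, "ax": 0, "ay": 0, "az": -45.5, "fingers": 0.502}, {"tx": -0.115, "ty": -0.321, "tz": 0, "ax": 0, "ay": 0, "az": -45.5, "fingers": 0.502}])

```text
time: 11.7
tool_pos: [0.528, 0.206, 0.1958]
orientation: [-0.0, 0.986, 0.166, -0.001]
wrist_force: [-0.1, -0.1, -0.8]
finger_gap: 0.507
grip_force: 7.9
```

>>> play_rows(increments=[{"tx": 0, "ty": 0, "tz": 0, "ax": 0, "ay": 0, "az": 0, "fingers": 0.502}, {"tx": 0, "ty": 0, "tz": 0.03, "ax": 0, "ay": 0, "az": 0, "fingers": 0.502}, {"tx": 0, "ty": 0, "tz": 0.05, "ax": 0, "ay": 0, "az": 0, "fingers": 0.502}, {"tx": 0, "ty": 0, "tz": 0.05, "ax": 0, "ay": 0, "az": 0, "fingers": 0.502}])

```text
time: 12.2
tool_pos: [0.5282, 0.2027, 0.1457]
orientation: [0.0, 0.986, 0.164, -0.001]
wrist_force: [0.4, 0.3, -0.4]
finger_gap: 0.506
grip_force: 8.0
```

```bash
python3 - <<'E'
from h import *
s=env.read_state();print(s["time"],s["qpos"].round(2),s["tool_pos"],s["wrist_force"])
x,y,z=s["tool_pos"]
print(go([.528,.2038,.086],-71))
p=vision.capture("scene");W=cloud(p)
u,v=pix(p,(x,y,.08)).astype(int);h=60
cv2.imwrite("pics/over.png",cv2.resize(p["pixels"][v-h:v+h,u-h:u+h],(500,500),interpolation=cv2.INTER_CUBIC))
r=np.hypot(W[...,0]-x,W[...,1]-y)<.05
n=r&(W[...,2]>.055)&(W[...,2]<z-.04)
print("tips",n.sum(),np.percentile(W[n][:,2],[.5,2,5]))
n=n&(W[...,2]>.088)&(W[...,2]<.108)
b=cv2.minAreaRect(W[n][:,:2].astype(np.float32)*1000);print(n.sum(),b)
M=R.from_euler('z',-(-71),degrees=True).as_matrix()[:2,:2]
q=(W[n][:,:2]-[x,y])@M.T*1000   # along jaw, across
print("along",np.percentile(q[:,0],[1,10,50,90,99]).round(1),"across",np.percentile(q[:,1],[1,10,50,90,99]).round(1))
E
```

```text
12.2 [-0.52  0.82  0.19  1.63 -0.21  0.72 -1.47] [0.52818333 0.20267368 0.14565134] [ 0.38332239  0.32457911 -0.3783097 ]
(array([ 0.3, -1.2, 59.7]), array([ 0.03,  0.13, -0.12]))
tips 99 [0.08459906 0.08490757 0.08586479]
87 ((527.63671875, 201.74598693847656), (17.144594192504883, 39.943233489990234), 17.41764259338379)
along [-19.1 -18.6 -12.4  17.8  20.5] across [-9.4 -7.4  2.6  6.8  7.9]
```

View pics/over.png

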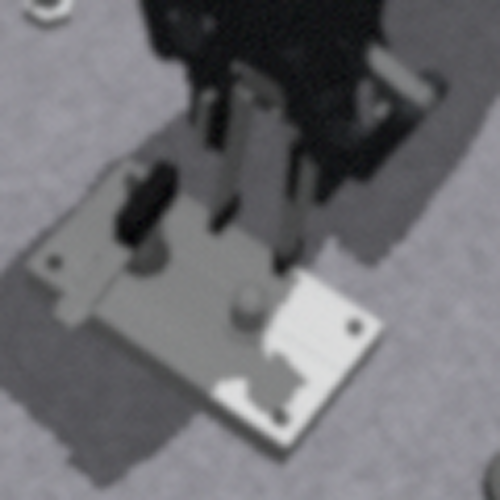

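Tongs at (238–290, 210–270) hang straight, with the stud at (250,305) free below. Tip centre is within about 1 mm of the TCP axis. Lower around the head.

>>> play_rows(increments=[{"tx": 0, "ty": -0.0012, "tz": 0.012, "ax": 0, "ay": 0, "az": 0, "fingers": 0.502}, {"tx": 0, "ty": -0.0012, "tz": 0.028, "ax": 0, "ay": 0, "az": 0, "fingers": 0.502}, {"tx": 0, "ty": -0.0012, "tz": 0.042, "ax": 0, "ay": 0, "az": 0, "fingers": 0.502}, {"tx": 0, "ty": -0.0012, "tz": 0.052, "ax": 0, "ay": 0, "az": 0, "fingers": 0.502}, {"tx": 0, "ty": -0.0012, "tz": 0.058, "ax": 0, "ay": 0, "az": 0, "fingers": 0.502}, {"tx": 0, "ty": -0.0012, "tz": 0.058, "ax": 0, "ay": 0, "az": 0, "fingers": 0.502}, {"tx": 0, "ty": -0.0012, "tz": 0.058, "ax": 0, "ay": 0, "az": 0, "fingers": 0.502}])

```text
time: 13.12
tool_pos: [0.5285, 0.2051, 0.0888]
orientation: [-0.0, 0.986, 0.165, 0.0]
wrist_force: [-0.6, 0.0, -1.6]
finger_gap: 0.502
grip_force: 7.9
```

```bash
python3 - <<'E'
from h import *
s=env.read_state();print(s["time"],s["tool_pos"],s["wrist_force"],s["grip_force"])
x,y,z=s["tool_pos"]
p=vision.capture("scene");W=cloud(p)
u,v=pix(p,(x,y,.05)).astype(int);h=50
cv2.imwrite("pics/low.png",cv2.resize(p["pixels"][v-h:v+h,u-h:u+h],(500,500),interpolation=cv2.INTER_CUBIC))
print(go([.528,.204,.0875],-71))
E
```

```text
13.125 [0.52847074 0.20509439 0.08881541] [-0.61268035  0.03423568 -1.58731745] 7.92498275230173
(array([-0.8,  0.9,  1.3]), array([-0.01, -0.04, -0.03]))
```

View pics/low.png

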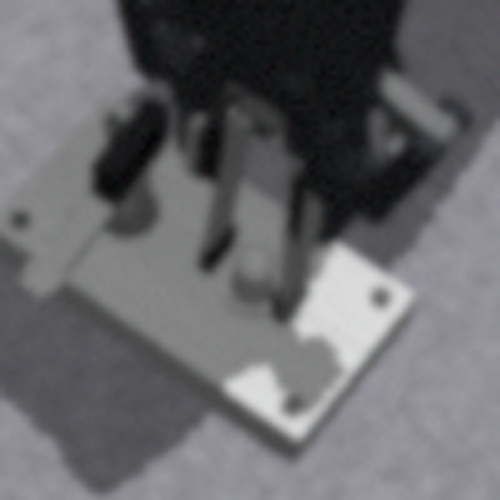

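The stud (253,280) stands midway between the tips (212,265) and (288,310). Close on it.

>>> play_rows(increments=[{"tx": -0.0005, "ty": 0.0007, "tz": 0.001, "ax": 0, "ay": 0, "az": 0, "fingers": 0.48}, {"tx": -0.0005, "ty": 0.0007, "tz": 0.001, "ax": 0, "ay": 0, "az": 0, "fingers": 0.46}, {"tx": -0.0005, "ty": 0.0007, "tz": 0.001, "ax": 0, "ay": 0, "az": 0, "fingers": 0.44}, {"tx": -0.0005, "ty": 0.0007, "tz": 0.001, "ax": 0, "ay": 0, "az": 0, "fingers": 0.42}, {"tx": -0.0005, "ty": 0.0007, "tz": 0.001, "ax": 0, "ay": 0, "az": 0, "fingers": 0.38}, {"tx": -0.0005, "ty": 0.0007, "tz": 0.001, "ax": 0, "ay": 0, "az": 0, "fingers": 0.38}, {"tx": -0.0005, "ty": 0.0007, "tz": 0.001, "ax": 0, "ay": 0, "az": 0, "fingers": 0.38}], force=60)

```text
time: 14.05
tool_pos: [0.5281, 0.2043, 0.0876]
orientation: [-0.0, 0.986, 0.165, 0.0]
wrist_force: [-0.9, 0.2, 5.8]
finger_gap: 0.429
grip_force: 60.1
```

>>> play_rows(increments=[{"tx": 0, "ty": 0, "tz": -0.004, "ax": 0, "ay": 0, "az": 0, "fingers": 0.38}, {"tx": 0, "ty": 0, "tz": -0.01, "ax": 0, "ay": 0, "az": 0, "fingers": 0.38}, {"tx": 0, "ty": 0, "tz": -0.02, "ax": 0, "ay": 0, "az": 0, "fingers": 0.38}, {"tx": 0, "ty": 0, "tz": -0.035, "ax": 0, "ay": 0, "az": 0, "fingers": 0.38}, {"tx": 0, "ty": 0, "tz": -0.055, "ax": 0, "ay": 0, "az": 0, "fingers": 0.38}, {"tx": 0, "ty": 0, "tz": -0.08, "ax": 0, "ay": 0, "az": 0, "fingers": 0.38}, {"tx": 0, "ty": 0, "tz": -0.105, "ax": 0, "ay": 0, "az": 0, "fingers": 0.38}, {"tx": 0, "ty": 0, "tz": -0.13, "ax": 0, "ay": 0, "az": 0, "fingers": 0.38}, {"tx": 0, "ty": 0, "tz": -0.148, "ax": 0, "ay": 0, "az": 0, "fingers": 0.38}, {"tx": 0, "ty": 0, "tz": -0.155, "ax": 0, "ay": 0, "az": 0, "fingers": 0.38}])

```text
time: 15.3
tool_pos: [0.5282, 0.2042, 0.244]
orientation: [-0.0, 0.986, 0.165, 0.001]
wrist_force: [-0.1, 0.2, -1.4]
finger_gap: 0.431
grip_force: 60.2
```

>>> play_rows(increments=[{"tx": 0, "ty": 0, "tz": 0, "ax": 0, "ay": 0, "az": 0, "fingers": 0.38}, {"tx": 0, "ty": 0, "tz": 0, "ax": 0, "ay": 0, "az": 0, "fingers": 0.38}, {"tx": 0, "ty": 0, "tz": 0, "ax": 0, "ay": 0, "az": 0, "fingers": 0.38}, {"tx": 0, "ty": 0, "tz": 0, "ax": 0, "ay": 0, "az": 0, "fingers": 0.38}])

```text
time: 15.8
tool_pos: [0.528, 0.2042, 0.2422]
orientation: [0.0, 0.986, 0.165, -0.0]
wrist_force: [-0.0, 0.1, -2.2]
finger_gap: 0.43
grip_force: 60.2
```

```bash
python3 - <<'E'
from h import *
s=env.read_state();print(s["time"],s["tool_pos"],s["wrist_force"],s["grip_force"],np.abs(s["joint_vel"]).max())
x,y,z=s["tool_pos"]
p=vision.capture("scene");W=cloud(p)
u,v=pix(p,(x,y,.17)).astype(int);h=75
cv2.imwrite("pics/up.png",cv2.resize(p["pixels"][v-h:v+h,u-h:u+h],(560,560),interpolation=cv2.INTER_CUBIC))
n=(np.hypot(W[...,0]-x,W[...,1]-y)<.04)&(W[...,2]>.08)&(W[...,2]<.21)
print(n.sum(),np.percentile(W[n][:,2],[0,.5,2,5,10]))
E
```

```text
15.8 [0.52797894 0.2041748  0.24218545] [-0.01694621  0.14430346 -2.18053103] 60.22452235221863 0.0024034997704830926
280 [0.15965518 0.16035535 0.16989439 0.17596858 0.17781225]
```

View pics/up.png

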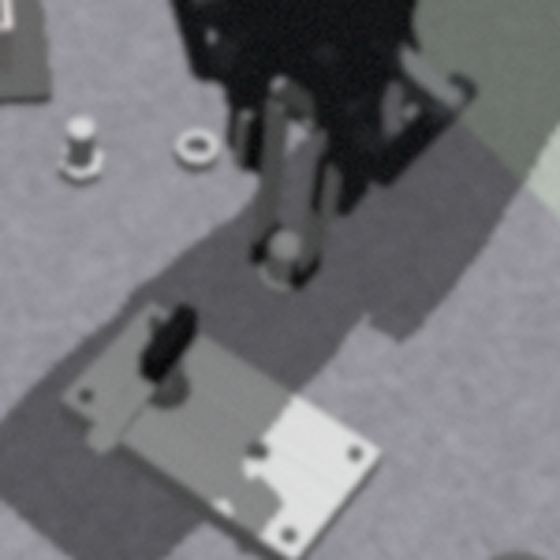

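The stud is held between the tong tips (285,255), with its bottom at about z 0.16. The socket (258,450) is empty, the knob is still released and the arm is at rest. Hand in.

```bash
python3 -c "
from bench import env
print(env.job_done())"
```

```text
the job is handed in; nothing more can be done
None
```

The job is handed in at about 16 s of the 58 s allowed: the knob is turned clockwise past its click with the keeper fully clear, and the stud is held still in the tongs with its lowest point about 16 cm above the bench.

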